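# Count along the pod rack and push the pod into the third bay

### The job

Count the bays of the coffee-pod rack with a fingertip: starting at the end with the tall, ball-topped post, run the fingertip lightly along the metal rail on top (or tap it), touching it above the first, second and third bay in turn and going no further than the third. Then push the pod that stands in front of the rack along the worktop into that third bay until it sits fully home against the back. Only touch and push, never lift or tip the pod, and leave the pods already in the rack and the other things where they stand.

Things in the scene. Friction and masses are not known exactly. Their poses are not given: they have to be found in the camera images.
- rack: Pale wooden pod rack, fixed, 330 mm wide (y), 46 deep (x), front open, no floor. Origin: worktop level, mid width; x points from front to back, z up. Seven round-nosed dividers 6 mm thick, 34 high, x = -20 to +20 mm, part six bays 48 mm wide, centred at y = -135, -81, -27, 27, 81, 135 mm. Back panel's front face: x = +20 mm, so a pod fully home is centred near x = +1.5 mm.
- rail: Flat aluminium bar along the whole top of the rack's back panel, rigidly fixed, 330 mm long, 16 mm deep, 10 mm thick, smooth, uninterrupted. Its frame is the rack's frame: the bar is centred at x = +23 mm and its top face is at z = 60 mm.
- post_tall: Tall pale wooden post with a ball on top, 99 mm high, 26 mm across the ball, fixed at either end of the rack in line with the rail (x = 23, y = 176 or -176 mm in the rack's frame). Origin: centre of its foot. Bay 1 is the bay beside it; bays 1, 2, 3 are centred 41, 95 and 149 mm from its axis along the rack.
- post_short: Short pale wooden post with a flat top, 60 mm high, 18 mm across, fixed at the other end of the rack. Origin: centre of its foot.
- pod: The pod to push: brown coffee pod, 26 mm high, standing on its wide rim of 37 mm diameter, narrowing upward to about 24 mm at the top; 8 to 17 g, slides easily. It stands alone on the worktop in front of the rack. Origin: centre of its underside, z up.
- pod_left: Bystander: a like pod already in the rack, in the bay at y = +81 mm. Origin: centre of its underside.
- pod_right: Bystander: a like pod already in the rack, in the bay at y = -135 mm. Origin: centre of its underside.
- cup: Bystander: white handleless cup, 68 mm across, 82 mm high, left of the work. Origin: centre of its underside.
- spice_jar: Bystander: glass spice jar with a dark cap, 41 mm across, 105 mm high, right of the work. Origin: centre of its underside.
- egg_timer: Bystander: round egg timer with green top, 61 mm across, 58 mm high, at the right. Origin: centre of its underside.
- mug: Bystander: spotted white mug with handle, 84 x 115 mm, 100 mm high, at the left. Origin: centre of its underside.
Not all that is in view belongs to the job. Leave any red look-alike of the pod alone.

How it is judged:
On the way, in this order (a step that is already met when the one before it is completed fails the run):
1. a fingertip touches the rail above bay 1, counted from the tall post, the pod not yet moved (contact force between the fingers and rail above 0.3 N and horizontal distance between the grasp point and post_tall between 0.015 and 0.066 m and distance of pod from where it was at the start of the episode below 0.02 m), for 0.1 s.
2. a fingertip touches the rail above bay 2, counted from the tall post, the pod not yet moved (contact force between the fingers and rail above 0.3 N and horizontal distance between the grasp point and post_tall between 0.07 and 0.12 m and distance of pod from where it was at the start of the episode below 0.02 m), for 0.1 s.
3. a fingertip touches the rail above bay 3, counted from the tall post, the pod not yet moved (contact force between the fingers and rail above 0.3 N and horizontal distance between the grasp point and post_tall between 0.124 and 0.174 m and distance of pod from where it was at the start of the episode below 0.02 m), for 0.1 s.
At the end, for the whole second after the job is handed in: The pod stands upright and at rest on the worktop in the third bay counted from the tall post, home against the back panel to within about 6 mm, and the bystanders are where they were (pods in the rack within 15 mm, the rest within 20 mm) (x of pod in the frame of rack between -0.005 and 0.01 m and horizontal distance between pod and post_tall between 0.138 and 0.162 m and angle between pod's own z axis and vertical below 0.15 rad and height (world z) of pod below 0.005 m and linear speed of pod below 0.02 m/s and distance of each of pod_left, pod_right from where it was at the start of the episode below 0.015 m and distance of each of cup, spice_jar, egg_timer, mug from where it was at the start of the episode below 0.02 m); the robot touches nothing.
It fails at once if the rail is touched beyond the third bay (more than 10 mm past its far divider) (contact force between the fingers and rail above 0.3 N and horizontal distance between the grasp point and post_tall above 0.187 m).
It fails at once if the rail is pressed harder than 60 N (contact force between the fingers and rail above 60 N).
It fails at once if the pod is lifted more than 10 mm (height (world z) of pod above 0.01 m).
It fails at once if the pod is tipped over (angle between pod's own z axis and vertical above 0.6 rad).
It fails at once if a pod already in the rack is moved more than 15 mm, or another bystander more than 20 mm (distance of any of pod_left, pod_right from where it was at the start of the episode above 0.015 m or distance of any of cup, spice_jar, egg_timer, mug from where it was at the start of the episode above 0.02 m).
It also fails if it takes over 64 s, if anything falls off the work surface, if the arm or the gripper's body presses on something with over 40 N, if the wrist force passes 120 N, or if a joint passes its speed limit or range.

### The arm

A 7-joint arm with a two-finger parallel gripper is mounted at the origin on a cart in front of the work surface, level with it; the furniture and walls round the work are solid. World frame = base frame: x ahead of the robot, y to its left, z up, the work surface at z = 0. Lengths are in m, angles in rad, forces in N, time in s.
With the tool pointing down it reaches from about 0.4 to 0.85 m from the base axis. Payload 10.4 kg.
Tool frame: the origin (TCP) lies at the very end of the fingers, on their centre line; the grasp point (between the pads) lies 19 mm behind it; z points along the fingers, y is the line along which they close (so a half turn about z gives the same grasp; the last joint's range is limited). The gripper opens to 87 mm and grips with 3 to 60 N. Pads are 19 mm wide; open, the fingers measure 117 mm over their backs; the gripper's body (75 mm by 190 mm) begins 51 mm behind the grasp point.
Start: joints at [-1.246, 0.332, -0.065, 1.46, 0.022, 1.35, -0.088], TCP at [0.213, 0.588, 0.223] pointing down, gripper open.
Joint ranges: [-2.6, 2.6], [-0.5, 2.12], [-1.47, 1.34], [0.16, 2.42], [-1.27, 4.41], [0.06, 2.06], [-2.6, 2.6]. Speed limits (rad/s): [2.22, 2.22, 2.79, 2.79, 3.14, 3.14, 3.14].

### API

Orientations are given as a unit quaternion [x, y, z, w].
In Python, from bench import r gives the robot as it stands.
- The arm moves only by the tool hand_motion, called after "Emit:" by a JSON object that holds its "name" and its "arguments", one argument or row to a line. Schema: {"type":"object","properties":{"steps":{"type":"array","items":{"type":"array","prefixItems":[{"type":"array","items":{"type":"number"},"minItems":3,"maxItems":3},{"type":"number"},{"type":"number"}],"minItems":3,"maxItems":3},"minItems":1,"maxItems":12},"force":{"type":"number"},"only":{"type":"string"},"quiet":{"type":"boolean"},"lines":{"type":"string"}},"required":["steps"],"additionalProperties":false}. steps is a list of rows, 1 to 12 of them, each written [[dx, dy, dz], turn, opening]: dx, dy, dz in parts of the range, where 1.0 means 0.5 m, then a turn about the tool's z in shares of 90 degrees (1.0 is 90 degrees), then the finger opening in m; each row is the pose to reach, as a shift and turn from the pose commanded when the call began, along the tool's axes at that moment; what a row does not reach only later rows make up. A row lasts 1/10 s, in which the tool goes at most 0.05 m and 0.15 rad, less where a joint would pass 70% of its speed; a pose out of reach is approached as far as the arm can. The fingers move at their own pace and stop on an object; force is the grip in N (left out, the last holds). Time passes only in rows, so rows that do not move let the fingers close. The tool returns the time, the measured TCP pose, the force, the opening and the grip force at its end. only (a regular expression) keeps the lines of the reply that match it, lines (a string "A,B") keeps lines A to B, and quiet returns only ok. No shift or turn number may pass 1 either way. Input that does not fit is refused with a message, and nothing moves.
- r.read_state(): the state, without advancing time (a new reading comes with each control period).
- r.camera(name): name is "side" or "top" or "wrist"; returns a dict with "img" (420x560x3 uint8, red, green, blue), "fx", "fy", "cx", "cy" (pixels), "k1" (the pictures are not rectified: a ray, as slopes to the right and down, at radius r is drawn at 1 + k1 r^2 times it, then the intrinsics apply), "pose" (4x4, takes a point from camera to world coordinates). Camera axes: x right, y down, z forward; pixel columns grow to the right and rows downward; lengths in m; the calibration is good to about 2 mm. A picture is of the moment at which its call begins. There is no depth.
- r.close_job(): hands the job in; it is judged then, once.
Trained networks look in the newest picture that a camera, given by its name, has taken for a name from the list of things; names that differ only in an ending like _2 or _b are one class to them, and where a whole thing is asked for, a point or a joint stands for the part that bears it (a point fixed in the world has none). Each returns a list of dicts, best first, with "p" (0 to 1); they miss things now and then, are a little off and sometimes report something else, mostly with a low value. They report only what shows in the picture. A call takes as long as a camera call. They do not tell look-alikes from the thing itself.
- r.recognise(camera, label): "position" ([column, row] as shares, 0 to 1, of the picture: columns of its width, rows of its height, amid what is visible of it).
- r.regions_of(camera, label): "pixels" (420x560 bool, what is visible of it) and "position" ([column, row] as shares, 0 to 1, of the picture: columns of its width, rows of its height, amid what is visible of it).
The state is a dict: "time": time; "joint_positions": joint angles; "joint_vel": joint speeds; "joint_torque": joint torques, N m; "ee_pos": TCP position; "eef_rot": TCP orientation; "ft_force": force on the tool from outside, world axes, zero at the start; "torque": the same for the moment, N m; "width": finger opening in m; "grip_force": force on a finger pad.
Only numpy, scipy, OpenCV 4.12 (cv2) and the standard library are available. Lean on these libraries where they do the work, as an engineer would, in place of code of your own. Each camera call takes 0.05 s, during which the arm holds its last target. There are 200 camera calls.

## Working session

There is one attempt and no reset: what is moved stays moved. The work goes in short steps, Python scripts to look and compute and a tool call to move; the robot and the scene stay as the last step left them, time stands still between calls to the robot, and variables do not carry over. Pictures are saved under pics/ and viewed, at most 10 in all, crops included, and the job is handed in when it is done.

```bash
ls; mkdir -p pics; cat > h.py <<'E'
import numpy as np, cv2
from bench import r
def K(c): return np.array([[c['fx'],0,c['cx']],[0,c['fy'],c['cy']],[0,0,1.]])
def D(c): return np.array([c['k1'],0,0,0.])
def ray(c,uv,z):
    p=cv2.undistortPoints(np.array([[uv]],float),K(c),D(c))[0,0]
    P=np.array(c['pose']); d=P[:3,:3]@[p[0],p[1],1]; o=P[:3,3]
    return o+d*(z-o[2])/d[2]
def proj(c,X):
    P=np.linalg.inv(np.array(c['pose'])); X=np.atleast_2d(X)@P[:3,:3].T+P[:3,3]
    return cv2.projectPoints(X,np.zeros(3),np.zeros(3),K(c),D(c))[0][:,0]
def save(c,n): cv2.imwrite('pics/'+n,c['img'][:,:,::-1])
E
python3 - <<'E'
from h import *
for n in ['top','side']:
    c=r.camera(n); save(c,n+'1.png'); print(n,np.round(c['pose'],3).tolist(),c['fx'],c['k1'])
    for l in ['rack','rail','post_tall','post_short','pod','pod_left','cup','spice_jar','egg_timer','mug']:
        print(l,[(round(q['p'],2),np.round(np.array(q['position'])*[560,420]).tolist()) for q in r.recognise(n,l)][:5])
s=r.read_state();print(s['ee_pos'],s['eef_rot'],s['ft_force'],s['width'],s['time'])
E
```

```text
pics
top [[0.001, -0.996, 0.093, 0.392], [-1.0, -0.001, 0.008, -0.004], [-0.008, -0.093, -0.996, 1.284], [0.0, 0.0, 0.0, 1.0]] 508.777309974594 -0.11970278966875227
rack [(0.95, [296.0, 172.0])]
rail []
post_tall [(0.64, [223.0, 169.0])]
post_short []
pod [(0.63, [297.0, 236.0]), (0.49, [327.0, 220.0])]
pod_left [(0.46, [263.0, 185.0])]
cup [(0.65, [166.0, 245.0])]
spice_jar [(0.74, [395.0, 228.0])]
egg_timer [(0.73, [419.0, 269.0])]
mug [(0.84, [127.0, 196.0])]
side [[-0.975, 0.092, -0.202, 0.779], [0.221, 0.454, -0.863, 1.164], [0.012, -0.886, -0.463, 0.66], [0.0, 0.0, 0.0, 1.0]] 517.9809988459729 -0.12108423742310198
rack [(0.81, [240.0, 213.0])]
rail [(0.66, [230.0, 202.0])]
post_tall [(0.69, [240.0, 238.0])]
post_short []
pod [(0.59, [272.0, 203.0])]
pod_left []
cup [(0.77, [335.0, 264.0])]
spice_jar [(0.88, [264.0, 165.0])]
egg_timer [(0.74, [285.0, 163.0])]
mug [(0.72, [289.0, 294.0])]
[0.21298821 0.58762629 0.22261993] [ 1.73011080e-01  9.84919875e-01  8.27434231e-05 -9.87727772e-06] [-0.02839138 -0.28948158 -0.43140852] 0.08702667914263529 1.1
```

```bash
python3 - <<'E'
import cv2
a=cv2.imread('pics/top1.png')[120:310,90:460]; cv2.imwrite('pics/top1c.png',cv2.resize(a,None,fx=2.1,fy=2.1,interpolation=2))
a=cv2.imread('pics/side1.png')[130:330,170:370]; cv2.imwrite('pics/side1c.png',cv2.resize(a,None,fx=3,fy=3,interpolation=2))
E
```

```text
(no output)
```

View pics/top1c.png

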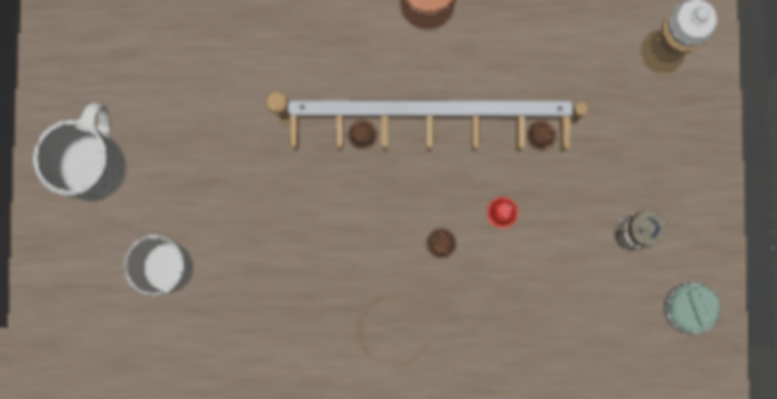

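View pics/side1c.png

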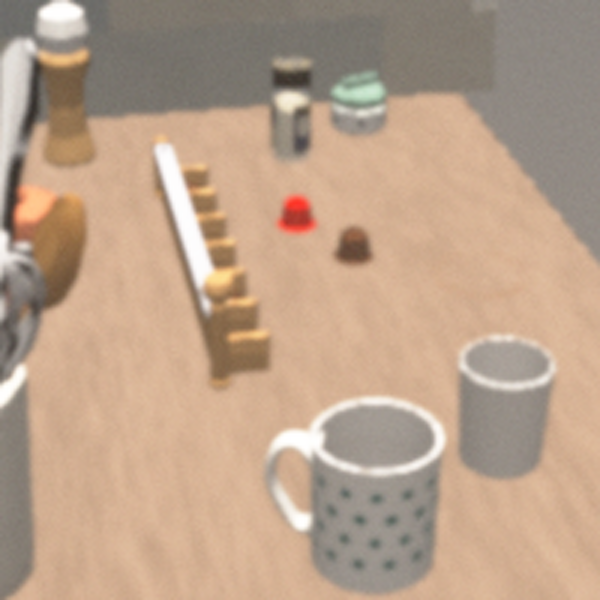

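The top picture shows the tall post at (222,168), at the left (+y) end of the rack. The third bay from it, centred near (305,183), is empty. Pod candidates are the brown pod at (300,235), the red look-alike at (329,221), and the racked pods at (263,184) and (348,184). I choose the brown one at (300,235), which both close crops confirm. Next I measure the positions.

```bash
python3 - <<'E'
from h import *
c=r.camera('top'); im=c['img']; hsv=cv2.cvtColor(im,cv2.COLOR_RGB2HSV)
m=((hsv[...,1]<40)&(hsv[...,2]>140)).astype(np.uint8); m[:160]=0;m[182:]=0;m[:,:215]=0;m[:,375:]=0
n,l,st,ce=cv2.connectedComponentsWithStats(m); k=1+np.argmax(st[1:,4]); print(st[k],ce[k])
ys,xs=np.nonzero(l==k); x0,x1=xs.min(),xs.max()
e=[ray(c,[u,ys[np.abs(xs-u)<8].mean()],.06) for u in (x0+8,x1-8)]
ends=[ray(c,[u,ys[np.abs(xs-u)<8].mean()],.06) for u in (x0-.0,x1+.0)]
d=ends[0]-ends[1]; print('ends',np.round(ends,4),'len',np.linalg.norm(d)); mid=(ends[0]+ends[1])/2
yaw=np.arctan2(-(e[0]-e[1])[0],(e[0]-e[1])[1]); print('yaw',yaw,'railmid',mid)
for q in r.regions_of('top','pod')[:5]:
    P=q['pixels']; ys2,xs2=np.nonzero(P); print('pod',round(q['p'],2),xs2.mean(),ys2.mean(),xs2.min(),xs2.max(),ys2.min(),ys2.max(),im[P].mean(0).round(),ray(c,[(xs2.min()+xs2.max())/2,(ys2.min()+ys2.max())/2],.01).round(4))
for q in r.regions_of('top','post_tall')[:2]: print('post',q['p'],ray(c,np.array(q['position'])*[560,420],.088).round(4))
# check in side cam
s=r.camera('side')
R=np.array([[np.cos(yaw),-np.sin(yaw),0],[np.sin(yaw),np.cos(yaw),0],[0,0,1]])
o=mid-R@[.023,0,.06]; print('rack origin',o)
for q in r.regions_of('side','pod')[:3]:
    print('side pod',q['p'],ray(s,np.array(q['position'])*[560,420],.012).round(4))
img=s['img'].copy()
big=cv2.resize(img[170:270,190:300],None,fx=6,fy=6,interpolation=2)
for X in [(.015,.165,.06),(.031,.165,.06),(.015,-.165,.06),(.031,-.165,.06),(.023,.176,.086),(.023,.176,0),(-.02,.165,.034),(-.02,.003,.034)]:
    u=proj(s,o+R@np.array(X))[0]; cv2.circle(big,tuple(int(v) for v in (u-[190,170]+.5)*6),4,(0,255,0),-1)
cv2.imwrite('pics/chk.png',big[:,:,::-1])
E
```

```text
[ 227  167  136    8 1030] [294.97378641 170.66213592]
ends [[ 0.6194  0.1241  0.06  ]
 [ 0.6196 -0.206   0.06  ]] len 0.33014176310697074
yaw 0.0003773067872936084 railmid [ 0.61947614 -0.04094204  0.06      ]
pod 0.52 300.1842105263158 235.0421052631579 293 308 228 242 [99. 78. 63.] [ 0.4647 -0.057   0.01  ]
pod 0.44 329.65934065934067 219.97802197802199 323 337 213 227 [166.  71.  64.] [ 0.5025 -0.1314  0.01  ]
post 0.65 [ 0.3837 -0.3377  0.088 ]
post 0.44 [0.6178 0.129  0.088 ]
rack origin [ 5.96476144e-01 -4.09507173e-02  5.55111512e-17]
side pod 0.61 [ 0.4685 -0.0493  0.012 ]
side pod 0.55 [ 0.5009 -0.1184  0.012 ]
side pod 0.24 [ 0.4422 -0.4159  0.012 ]
```

View pics/chk.png

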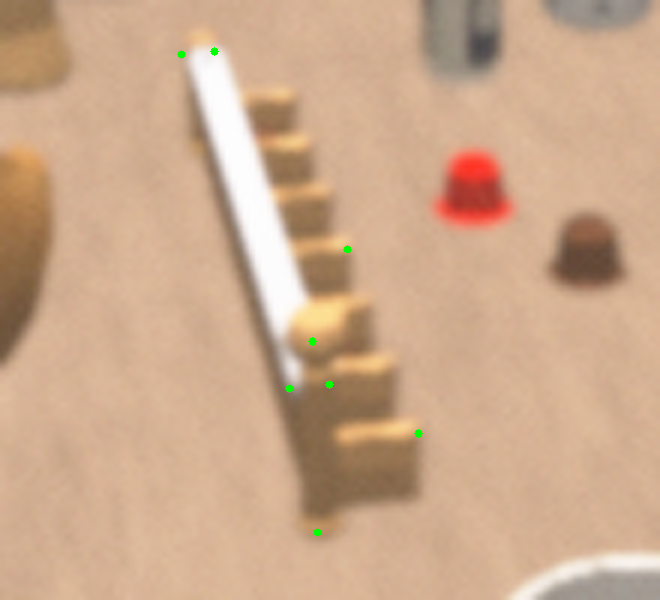

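The projected rack model fits the side picture: the rail runs from its far end near (200,50) to the ball at (315,330). The brown pod is at about (585,255) and the red one at (475,190). So the rack origin is about (0.5965, -0.041) with yaw 0, and bays 1, 2 and 3 are at y = 0.094, 0.040 and -0.014.

The rows are not in the units I measure in: shifts go in shares of 0.5 m and turns go in shares of 90 degrees. I convert before sending: -0.2 m / 0.5 = -0.4, -0.118 m / 0.5 = -0.236, -0.348 rad / 1.5708 = -0.2215.

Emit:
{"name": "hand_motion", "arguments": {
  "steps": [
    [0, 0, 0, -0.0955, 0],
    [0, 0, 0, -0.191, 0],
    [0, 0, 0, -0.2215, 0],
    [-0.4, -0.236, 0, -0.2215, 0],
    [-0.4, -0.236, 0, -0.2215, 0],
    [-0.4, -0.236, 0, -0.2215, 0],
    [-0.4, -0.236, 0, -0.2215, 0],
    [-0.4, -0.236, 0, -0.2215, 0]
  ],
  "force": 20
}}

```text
refused: steps[0]: [0, 0, 0, -0.0955, 0] is too long (schema: maxItems 3). Nothing was moved.
```

The call was refused and nothing moved: it wants rows with the three-number parts in brackets of their own. Same move again in that form.

Emit:
{"name": "hand_motion", "arguments": {
  "steps": [
    [[0, 0, 0], -0.0955, 0],
    [[0, 0, 0], -0.191, 0],
    [[0, 0, 0], -0.2215, 0],
    [[-0.4, -0.236, 0], -0.2215, 0],
    [[-0.4, -0.236, 0], -0.2215, 0],
    [[-0.4, -0.236, 0], -0.2215, 0],
    [[-0.4, -0.236, 0], -0.2215, 0],
    [[-0.4, -0.236, 0], -0.2215, 0]
  ],
  "force": 20
}}

```text
time: 2.15
ee_pos: [0.3635, 0.4052, 0.2229]
eef_rot: [0.002, 1.0, -0.0, 0.0]
ft_force: [-0.6, -0.4, 0.2]
width: 0.0311
grip_force: 0.0
```

```bash
python3 - <<'E'
from h import *
s=r.read_state();print(s['ee_pos'],s['eef_rot'],s['ft_force'],s['width'],s['time'])
E
```

```text
[0.36348221 0.4051532  0.22289315] [ 1.71524061e-03  9.99998402e-01 -7.49931480e-05  4.98204790e-04] [-0.63293832 -0.39985412  0.18274695] 0.031094248455165435 2.15
```

Scaled: -0.311 m / 0.5 = -0.622, -0.256 m / 0.5 = -0.512.

Emit:
{"name": "hand_motion", "arguments": {
  "steps": [
    [[-0.512, -0.622, 0], 0, 0],
    [[-0.512, -0.622, 0], 0, 0],
    [[-0.512, -0.622, 0], 0, 0],
    [[-0.512, -0.622, 0], 0, 0],
    [[-0.512, -0.622, 0], 0, 0],
    [[-0.512, -0.622, 0], 0, 0],
    [[-0.512, -0.622, 0], 0, 0],
    [[-0.512, -0.622, 0], 0, 0],
    [[-0.512, -0.622, 0], 0, 0],
    [[-0.512, -0.622, 0], 0, 0],
    [[-0.512, -0.622, 0], 0, 0]
  ]
}}

```text
time: 3.25
ee_pos: [0.6164, 0.099, 0.2224]
eef_rot: [-0.001, 1.0, 0.0, -0.0]
ft_force: [0.4, 1.1, -0.2]
width: 0.0004
grip_force: 0.0
```

Over bay 1. I lower to just above the rail and look from close by.

Scaled: 0.15 m / 0.5 = 0.3, 0.14 m / 0.5 = 0.28.

Emit:
{"name": "hand_motion", "arguments": {
  "steps": [
    [[-0.006, -0.01, 0.1], 0, 0],
    [[-0.006, -0.01, 0.2], 0, 0],
    [[-0.006, -0.01, 0.28], 0, 0],
    [[-0.006, -0.01, 0.3], 0, 0],
    [[-0.006, -0.01, 0.3], 0, 0]
  ]
}}

```text
time: 3.75
ee_pos: [0.6188, 0.0939, 0.072]
eef_rot: [-0.001, 1.0, 0.0, -0.001]
ft_force: [0.3, 1.2, -0.6]
width: 0.0004
grip_force: 0.0
```

```bash
python3 - <<'E'
from h import *
c=r.camera('side'); cv2.imwrite('pics/s2.png',cv2.resize(c['img'][150:280,170:320],None,fx=4,fy=4,interpolation=2)[:,:,::-1])
E
```

```text
(no output)
```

View pics/s2.png

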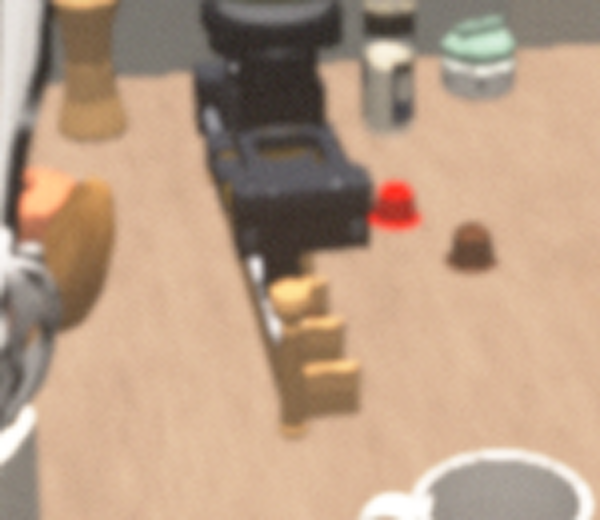

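The closed fingers at (285,260) are over the rail, just behind the ball at (293,297), and clear of it. The pod at (470,245) hasn't moved. I press down in small steps.

Scaled: 0.013 m / 0.5 = 0.026, 0.012 m / 0.5 = 0.024.

Emit:
{"name": "hand_motion", "arguments": {
  "steps": [
    [[0, 0, 0.012], 0, 0],
    [[0, 0, 0.02], 0, 0],
    [[0, 0, 0.024], 0, 0],
    [[0, 0, 0.026], 0, 0],
    [[0, 0, 0.026], 0, 0]
  ]
}}

```text
time: 4.3
ee_pos: [0.6202, 0.0927, 0.0605]
eef_rot: [-0.0, 1.0, 0.0, 0.0]
ft_force: [-4.0, 0.5, 6.4]
width: 0.0002
grip_force: 2.9
```

Scaled: 0.001 m / 0.5 = 0.002.

Emit:
{"name": "hand_motion", "arguments": {
  "steps": [
    [[0, 0, 0.002], 0, 0],
    [[0, 0, 0.002], 0, 0],
    [[0, 0, 0.002], 0, 0]
  ]
}}

```text
time: 4.6
ee_pos: [0.6202, 0.0927, 0.0605]
eef_rot: [0.0, 1.0, 0.0, 0.0]
ft_force: [-6.8, -1.7, 13.8]
width: 0.0001
grip_force: 7.1
```

Emit:
{"name": "hand_motion", "arguments": {
  "steps": [
    [[0, 0, -0.03], 0, 0],
    [[0, -0.054, -0.03], 0, 0],
    [[0, -0.108, -0.03], 0, 0],
    [[0, -0.108, -0.02], 0, 0],
    [[0, -0.108, -0.008], 0, 0],
    [[0, -0.108, 0], 0, 0],
    [[0, -0.108, 0.002], 0, 0],
    [[0, -0.108, 0.002], 0, 0],
    [[0, -0.108, 0.002], 0, 0],
    [[0, -0.108, 0.002], 0, 0]
  ]
}}

```text
time: 5.6
ee_pos: [0.6201, 0.0391, 0.0604]
eef_rot: [-0.001, 1.0, 0.0, 0.0]
ft_force: [-13.1, -2.7, 28.1]
width: 0.0002
grip_force: 13.8
```

Scaled: -0.054 m / 0.5 = -0.108, -0.001 m / 0.5 = -0.002.

Emit:
{"name": "hand_motion", "arguments": {
  "steps": [
    [[0, 0, -0.03], 0, 0],
    [[0, -0.054, -0.03], 0, 0],
    [[0, -0.108, -0.03], 0, 0],
    [[0, -0.108, -0.02], 0, 0],
    [[0, -0.108, -0.008], 0, 0],
    [[0, -0.108, -0.002], 0, 0],
    [[0, -0.108, -0.002], 0, 0],
    [[0, -0.108, -0.002], 0, 0],
    [[0, -0.108, -0.002], 0, 0]
  ]
}}

```text
time: 6.5
ee_pos: [0.6202, -0.0144, 0.0604]
eef_rot: [-0.001, 1.0, 0.0, 0.0]
ft_force: [-9.0, -3.0, 20.9]
width: 0.0005
grip_force: 10.8
```

Scaled: 0.2 m / 0.5 = 0.4, -0.02 m / 0.5 = -0.04.

Emit:
{"name": "hand_motion", "arguments": {
  "steps": [
    [[0, 0, -0.08], 0, 0],
    [[0, 0, -0.13], 0, 0],
    [[0.1, -0.02, -0.13], 0, 0.01],
    [[0.2, -0.04, -0.13], 0, 0.01],
    [[0.3, -0.06, -0.13], 0, 0.01],
    [[0.4, -0.08, -0.13], 0, 0.01],
    [[0.4, -0.08, -0.13], 0, 0.01],
    [[0.4, -0.08, -0.13], 0, 0.01]
  ]
}}

```text
time: 7.3
ee_pos: [0.4196, -0.0542, 0.1238]
eef_rot: [-0.001, 1.0, 0.001, 0.001]
ft_force: [0.2, -0.3, -0.2]
width: 0.0096
grip_force: 0.0
```

```bash
python3 - <<'E'
from h import *
for n in ['wrist','top','side']:
    c=r.camera(n); save(c,n+'3.png')
    for q in r.regions_of(n,'pod')[:4]:
        P=q['pixels']; ys,xs=np.nonzero(P)
        print(n,round(q['p'],2),xs.min(),xs.max(),ys.min(),ys.max(),c['img'][P].mean(0).round(),ray(c,[(xs.min()+xs.max())/2,(ys.min()+ys.max())/2],.01).round(4))
E
```

```text
wrist 0.92 264 291 225 258 [105.  74.  58.] [ 0.4595 -0.0566  0.01  ]
top 0.56 148 181 232 259 [144. 143. 141.] [0.4375 0.2857 0.01  ]
side 0.73 258 317 263 328 [170. 162. 154.] [0.5535 0.3132 0.01  ]
side 0.63 263 273 195 206 [213.  77.  63.] [ 0.4995 -0.1375  0.01  ]
side 0.62 282 294 205 217 [138. 102.  80.] [ 0.4593 -0.0624  0.01  ]
```

View pics/wrist3.png

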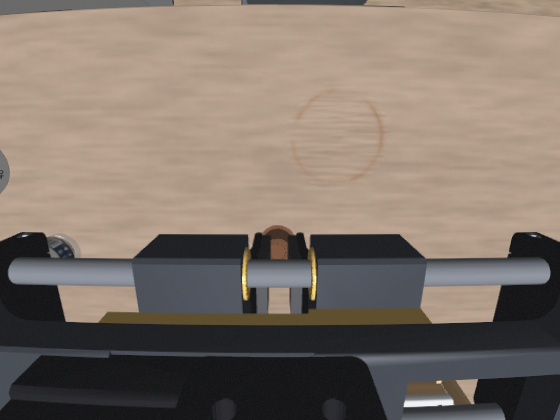

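The wrist picture, where up is -x, shows the brown pod at (278,240), partly hidden and centred in y between the fingers. I check its rear rim against the planned drop point.

```bash
python3 - <<'E'
from h import *
c=r.camera('wrist'); print(ray(c,[278,225],0.002),np.array(c['pose'])[:3,3]); t=r.read_state()['ee_pos'];print(t)
print(proj(c,[[.466,-.055,.0],[.4475,-.055,0],[.42,-.055,0],[.4295,-.055,.004],[.4105,-.055,.004]]))
E
```

```text
[ 0.44582735 -0.05733638  0.002     ] [ 0.3513248  -0.05647371  0.28446341]
[ 0.42054588 -0.0552838   0.12333914]
[[280.26507239 243.15114755]
 [280.33078714 225.95485143]
 [280.43141289 199.33119046]
 [280.41339634 209.7597873 ]
 [280.48539713 190.68472188]]
```

Scaled: 0.119 m / 0.5 = 0.238, 0.08 m / 0.5 = 0.16.

Emit:
{"name": "hand_motion", "arguments": {
  "steps": [
    [[0.004, -0.004, 0.08], 0, 0.02],
    [[0.004, -0.004, 0.16], 0, 0.02],
    [[0.004, -0.004, 0.21], 0, 0.02],
    [[0.004, -0.004, 0.228], 0, 0.02],
    [[0.004, -0.004, 0.236], 0, 0.02],
    [[0.004, -0.004, 0.238], 0, 0.02],
    [[0.004, -0.004, 0.238], 0, 0.02]
  ]
}}

```text
time: 8.35
ee_pos: [0.4189, -0.0575, 0.0055]
eef_rot: [-0.0, 1.0, 0.0, 0.001]
ft_force: [0.3, 0.1, 0.4]
width: 0.0198
grip_force: 0.0
```

Scaled: -0.067 m / 0.5 = -0.134, -0.026 m / 0.5 = -0.052.

Emit:
{"name": "hand_motion", "arguments": {
  "steps": [
    [[-0.02, 0, 0], 0, 0.02],
    [[-0.036, 0, 0], 0, 0.02],
    [[-0.052, 0, 0], 0, 0.02],
    [[-0.068, 0.006, 0], 0, 0.02],
    [[-0.082, 0.014, 0], 0, 0.02],
    [[-0.096, 0.022, 0], 0, 0.02],
    [[-0.11, 0.03, 0], 0, 0.02],
    [[-0.124, 0.038, 0], 0, 0.02],
    [[-0.132, 0.042, 0], 0, 0.02],
    [[-0.134, 0.044, 0], 0, 0.02]
  ]
}}

```text
time: 9.35
ee_pos: [0.4854, -0.0352, 0.0045]
eef_rot: [-0.0, 1.0, -0.0, 0.0]
ft_force: [-0.2, 0.0, -0.5]
width: 0.0202
grip_force: 0.1
```

```bash
python3 - <<'E'
from h import *
c=r.camera('side'); cv2.imwrite('pics/s4.png',cv2.resize(c['img'][150:280,170:320],None,fx=4,fy=4,interpolation=2)[:,:,::-1])
for q in r.regions_of('side','pod')[:4]:
        P=q['pixels']; ys,xs=np.nonzero(P)
        print(round(q['p'],2),xs.min(),xs.max(),ys.min(),ys.max(),c['img'][P].mean(0).round(),ray(c,[(xs.min()+xs.max())/2,(ys.min()+ys.max())/2],.01).round(4))
E
```

```text
0.62 267 279 210 222 [126.  92.  71.] [ 0.506  -0.0418  0.01  ]
0.61 263 274 195 206 [204.  71.  58.] [ 0.4981 -0.1373  0.01  ]
```

View pics/s4.png

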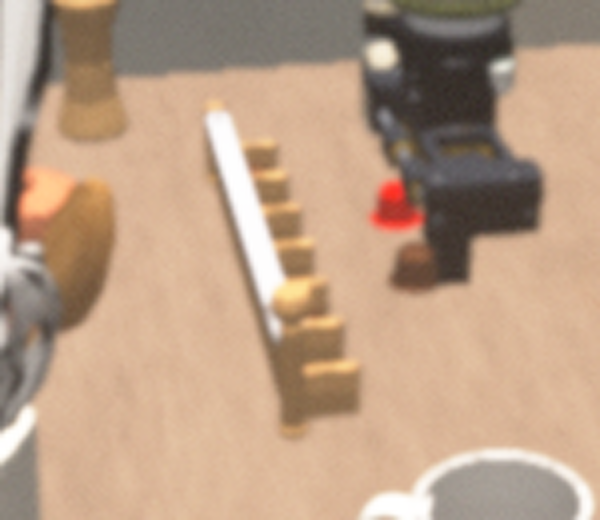

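The pod at (415,265) is upright, sits in the fork of the fingers and follows the push. The red look-alike at (397,205) hasn't moved. I continue to the bay mouth, straighten, and narrow the fingers.

Scaled: -0.04 m / 0.5 = -0.08, -0.038 m / 0.5 = -0.076.

Emit:
{"name": "hand_motion", "arguments": {
  "steps": [
    [[-0.012, 0.006, 0], 0, 0.02],
    [[-0.024, 0.014, 0], 0, 0.02],
    [[-0.036, 0.022, 0], 0, 0.02],
    [[-0.048, 0.03, 0], 0, 0.02],
    [[-0.06, 0.038, 0], 0, 0.02],
    [[-0.068, 0.043, 0], 0, 0.02],
    [[-0.076, 0.043, 0], 0, 0.02],
    [[-0.08, 0.043, 0], 0, 0.02],
    [[-0.08, 0.043, 0], 0, 0.014],
    [[-0.08, 0.043, 0], 0, 0.008],
    [[-0.08, 0.043, 0], 0, 0.008]
  ]
}}

```text
time: 10.55
ee_pos: [0.5247, -0.0141, 0.0045]
eef_rot: [0.0, 1.0, 0.0, -0.0]
ft_force: [-0.6, -0.6, 0.5]
width: 0.0094
grip_force: 0.1
```

```bash
python3 - <<'E'
from h import *
for n in ['side','wrist']:
  c=r.camera(n); save(c,n+'5.png')
  if n=='side': cv2.imwrite('pics/s5.png',cv2.resize(c['img'][150:280,170:320],None,fx=4,fy=4,interpolation=2)[:,:,::-1])
  for q in r.regions_of(n,'pod')[:4]:
        P=q['pixels']; ys,xs=np.nonzero(P)
        print(n,round(q['p'],2),xs.min(),xs.max(),ys.min(),ys.max(),c['img'][P].mean(0).round(),ray(c,[(xs.min()+xs.max())/2,(ys.min()+ys.max())/2],.01).round(4))
E
```

```text
side 0.51 254 265 215 228 [126.  92.  71.] [ 0.5477 -0.0184  0.01  ]
wrist 0.95 37 114 180 242 [190.  47.  45.] [ 0.4997 -0.1285  0.01  ]
wrist 0.74 268 288 287 313 [120.  86.  67.] [ 0.5542 -0.0158  0.01  ]
```

View pics/s5.png

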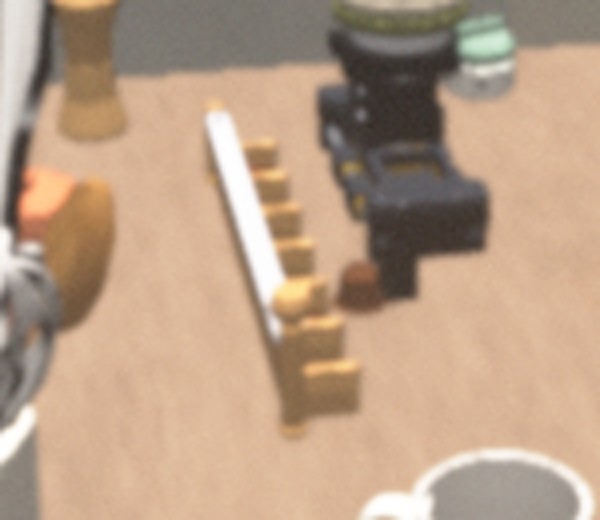

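The pod at (360,290) lines up with the mouth of bay 3, at y ≈ -0.015. I push straight in.

Scaled: -0.043 m / 0.5 = -0.086, -0.041 m / 0.5 = -0.082.

Emit:
{"name": "hand_motion", "arguments": {
  "steps": [
    [[-0.012, 0, 0], 0, 0.008],
    [[-0.024, 0, 0], 0, 0.008],
    [[-0.036, 0, 0], 0, 0.008],
    [[-0.048, 0, 0], 0, 0.008],
    [[-0.058, 0, 0], 0, 0.008],
    [[-0.068, 0, 0], 0, 0.008],
    [[-0.076, 0, 0], 0, 0.008],
    [[-0.082, 0, 0], 0, 0.008],
    [[-0.086, 0, 0], 0, 0.008],
    [[-0.086, 0, 0], 0, 0.008]
  ]
}}

```text
time: 11.75
ee_pos: [0.5681, -0.0139, 0.0045]
eef_rot: [-0.0, 1.0, 0.0, 0.0]
ft_force: [0.3, 0.5, -0.3]
width: 0.0079
grip_force: 0.0
```

```bash
python3 - <<'E'
from h import *
for n in ['top','side','wrist']:
  c=r.camera(n); save(c,n+'6.png')
  for q in r.regions_of(n,'pod')[:4]:
        P=q['pixels']; ys,xs=np.nonzero(P)
        print(n,round(q['p'],2),xs.min(),xs.max(),ys.min(),ys.max(),c['img'][P].mean(0).round(),ray(c,[(xs.min()+xs.max())/2,(ys.min()+ys.max())/2],.015).round(4))
E
```

```text
side 0.65 259 317 263 328 [171. 163. 155.] [0.5542 0.32   0.015 ]
wrist 0.96 270 287 288 312 [121.  85.  66.] [ 0.594  -0.0154  0.015 ]
wrist 0.67 19 102 102 169 [192.  49.  47.] [ 0.5015 -0.1261  0.015 ]
```

Now in 1 mm steps, watching the force.

Scaled: -0.002 m / 0.5 = -0.004, -0.001 m / 0.5 = -0.002.

Emit:
{"name": "hand_motion", "arguments": {
  "steps": [
    [[-0.002, 0, 0], 0, 0.008],
    [[-0.004, 0, 0], 0, 0.008],
    [[-0.004, 0, 0], 0, 0.008]
  ]
}}

```text
time: 12.35
ee_pos: [0.57, -0.0139, 0.0045]
eef_rot: [-0.0, 1.0, 0.0, 0.0]
ft_force: [0.8, -0.3, -0.7]
width: 0.0075
grip_force: 0.0
```

Emit:
{"name": "hand_motion", "arguments": {
  "steps": [
    [[-0.002, 0, 0], 0, 0.008],
    [[-0.002, 0, 0], 0, 0.008]
  ]
}}

```text
time: 12.55
ee_pos: [0.571, -0.014, 0.0045]
eef_rot: [-0.0, 1.0, 0.0, 0.0]
ft_force: [0.8, -0.7, 0.4]
width: 0.0077
grip_force: 0.0
```

Scaled: -0.001 m / 0.5 = -0.002.

Emit:
{"name": "hand_motion", "arguments": {
  "steps": [
    [[-0.002, 0, 0], 0, 0.008],
    [[-0.002, 0, 0], 0, 0.008]
  ]
}}

```text
time: 12.75
ee_pos: [0.5718, -0.014, 0.0045]
eef_rot: [-0.0, 1.0, 0.0, -0.0]
ft_force: [-0.7, 0.4, -0.5]
width: 0.0081
grip_force: 0.4
```

Scaled: -0.001 m / 0.5 = -0.002.

Emit:
{"name": "hand_motion", "arguments": {
  "steps": [
    [[-0.002, 0, 0], 0, 0.008],
    [[-0.002, 0, 0], 0, 0.008]
  ]
}}

```text
time: 12.95
ee_pos: [0.5723, -0.014, 0.0043]
eef_rot: [-0.0, 1.0, 0.0, -0.001]
ft_force: [-3.8, -0.8, 2.1]
width: 0.0078
grip_force: 1.8
```

The push force has risen to 4 N, so the pod is against the back. I retreat straight, lift, and look.

Scaled: 0.24 m / 0.5 = 0.48, -0.06 m / 0.5 = -0.12.

Emit:
{"name": "hand_motion", "arguments": {
  "steps": [
    [[0.01, 0, 0], 0, 0.008],
    [[0.04, 0, 0], 0, 0.008],
    [[0.1, 0, 0], 0, 0.008],
    [[0.16, 0, -0.04], 0, 0.008],
    [[0.2, 0, -0.12], 0, 0.008],
    [[0.24, 0.08, -0.2], 0, 0.008],
    [[0.26, 0.16, -0.26], 0, 0.008],
    [[0.26, 0.24, -0.32], 0, 0.008],
    [[0.26, 0.32, -0.36], 0, 0.008],
    [[0.26, 0.4, -0.36], 0, 0.008],
    [[0.26, 0.48, -0.36], 0, 0.008],
    [[0.26, 0.48, -0.36], 0, 0.008]
  ]
}}

```text
time: 14.15
ee_pos: [0.4417, 0.2319, 0.1848]
eef_rot: [-0.004, 1.0, 0.001, 0.001]
ft_force: [0.1, -0.2, 0.1]
width: 0.0081
grip_force: 0.0
```

```bash
python3 - <<'E'
from h import *
c=r.camera('top'); cv2.imwrite('pics/t7.png',cv2.resize(c['img'][120:310,90:460],None,fx=2.1,fy=2.1,interpolation=2)[:,:,::-1])
for l in ['pod','cup','spice_jar','egg_timer','mug']:
  for q in r.regions_of('top',l)[:5]:
    P=q['pixels']; ys,xs=np.nonzero(P)
    print(l,round(q['p'],2),xs.mean().round(),ys.mean().round(),c['img'][P].mean(0).round(),ray(c,[(xs.min()+xs.max())/2,(ys.min()+ys.max())/2],.013).round(4))
E
```

```text
pod 0.51 284.0 183.0 [95. 74. 61.] [ 0.5972 -0.0144  0.013 ]
pod 0.48 329.0 220.0 [166.  62.  57.] [ 0.5009 -0.1285  0.013 ]
spice_jar 0.88 394.0 229.0 [112. 107.  97.] [ 0.4783 -0.2938  0.013 ]
egg_timer 0.75 419.0 267.0 [123. 139. 129.] [ 0.384  -0.3532  0.013 ]
mug 0.58 127.0 186.0 [125. 125. 123.] [0.5916 0.3845 0.013 ]
```

View pics/t7.png

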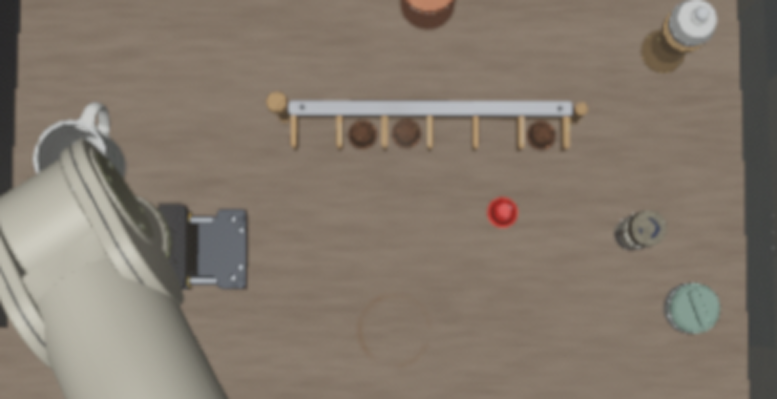

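The pod at (406,132) sits in the third bay from the tall post, level with its neighbours at (362,134) and (541,134). Nothing else has moved, and the gripper is clear and high up. I hand in the job.

```bash
python3 -c "
from bench import r
print(r.close_job())"
```

```text
the job is handed in; nothing more can be done
None
```

The job is handed in: the fingertip tapped the rail above bays 1, 2 and 3 in turn, and the brown pod was then pushed home into bay 3. The last picture shows it about 1 mm from its nominal seat, with no bystander seen to have moved (arm over the cup), but the hand-in returned no verdict.

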